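Shift the bench drive past first into second gear and start it

ROBOT

A 6-joint arm with a two-finger parallel gripper is mounted at the origin on a cart in front of the work surface, level with it; the furniture and walls round the work are solid. World frame = base frame: x ahead of the robot, y to its left, z up, the work surface at z = 0. Lengths are in m, angles in degrees, forces in N, time in s.
With the tool pointing down it reaches from about 0.35 to 0.875 m from the base axis. Payload 4.2 kg.
Tool frame: the origin (TCP) lies between the finger pads; the fingertips stand 8 mm ahead of it and the grasp point (between the pads) lies 11 mm behind it; z points along the fingers, y is the line along which they close (so a half turn about z gives the same grasp; the last joint's range is limited). The gripper opens to 87 mm and grips with 3 to 60 N. Pads are 19 mm wide; open, the fingers measure 117 mm over their backs; the gripper's body (75 mm by 190 mm) begins 51 mm behind the grasp point.
Start: joints at [79.045, 22.042, 0.453, 0, -68.411, -14.817], TCP at [0.272, 0.563, 0.231] pointing down, gripper open.
Joint ranges: [-179.83, 179.83], [-69.29, 118.12], [-61.27, 80.66], [-181.25, 117.63], [-171.15, -9.14], [-177.46, 177.46]. Speed limits (degrees/s): [159.86, 159.86, 180, 180, 180, 180].

INTERFACE

Orientations are given as a 3x3 rotation matrix whose columns are the frame's x, y, z axes.
In Python, from station import sense, capture, camera_model, finish_job, find_in gives the robot as it stands. The module is installed in compiled form; this text tells all that it offers.
- The arm moves only by the tool arm_command, never from a script. Its argument "motion" is a list of rows, each a list of 7 numbers: the finger opening in mm, from 0 to 87, then the shift along the tool's x, y, z in mm, then the turn, a rotation vector about the tool's x, y, z in rad. In form: [[jaw, dx, dy, dz, rx, ry, rz], ...]. A call has 1 to 8 rows; each row shifts and turns the commanded pose from where the row before left it, along the tool's axes as they then stand; what a row does not reach is not made up. A row lasts 1/10 s, in which the tool goes at most 50 mm and 8.59 degrees, less where a joint would pass 70% of its speed; a pose out of reach is approached as far as the arm can. A call with a gripper value outside its range is refused whole. The fingers move at their own pace and stop on an object; the grip force is fixed at half the most. Time passes only in rows, so rows that do not move let the fingers close. It gives the time, the measured TCP pose, the force, the opening and the grip force at its end, in the units of the state.
- sense(): the state, without advancing time (a new reading comes with each control period).
- capture(name): name is "side" or "top" or "wrist"; returns the picture (420x560x3 uint8, red, green, blue); there is no depth.
- camera_model(name): a dict with "fx", "fy", "cx", "cy" (pixels), "R" (3x3) and "t" (3): a world point X has camera coordinates R X + t. Camera axes: x right, y down, z forward; pixel columns grow to the right and rows downward; lengths in m; the calibration is good to about 2 mm. A picture is of the moment at which its call begins: read the wrist's pose just before it. camera_model takes no time and is no camera call; for the wrist camera it gives the pose at the moment of the call.
- finish_job(): hands the job in; it is judged then, once.
Trained networks look in the newest picture that a camera, given by its name, has taken for a name from the list of things; names that differ only in an ending like _2 or _b are one class to them, and where a whole thing is asked for, a point or a joint stands for the part that bears it (a point fixed in the world has none). Each returns a list of dicts, best first, with "p" (0 to 1); they miss things now and then, are a little off and sometimes report something else, mostly with a low value. They report only what shows in the picture. A call takes as long as a camera call.
- find_in(target, camera): "location" ([row, column] in pixels, amid what is visible of it).
The state is a dict: "time_s": time; "joints": joint angles; "joint_velocities": joint speeds; "effort": joint torques, N m; "tcp_pos": TCP position; "ee_rot": TCP orientation; "wrist_force": force on the tool from outside, world axes, zero at the start; "moment": the same for the moment, N m; "gripper_width": opening from 0.0 (shut) to 1.0 (fully open); "gripper_force": force on a finger pad.
Only numpy, scipy, OpenCV 4.12 (cv2) and the standard library are available. Lean on these libraries where they do the work, as an engineer would, in place of code of your own. Each camera call takes 0.05 s, during which the arm holds its last target. There are 200 camera calls.

TASK

Push the paddle lever of the gear unit over from neutral, past its first stop, until it rests in the second stop at the far end of its slot; then press the flat start button on the button station fully down and let it come up again. Only push with the fingers: do not pinch the lever, do not press start before second gear is in, do not press the mushroom-headed stop button, and leave the loose things where they are.

Things in the scene. Friction and masses are not known exactly. Their poses are not given: they have to be found in the camera images.
- gear_unit: grey gear unit fixed to the worktop, 150 x 84 mm foot, 128 x 70 mm housing with an aluminium gate plate on top (top 70 mm above the worktop), the lever slot running lengthwise; an output flange and a 6 mm radius shaft stub at its +x end, up to 81 mm from its origin. Origin: centre of its underside. Its own +x is the direction in which the lever is pushed. One, two and three small pins beside the slot (on its -y side) mark neutral, first and second.
- gear_lever (a joint): swing of the gear lever about a level axis (the unit's +y) 20 mm above the unit's origin, in rad: 0 neutral (leaning 0.36 rad to the unit's -x), 0.36 first stop (upright), 0.72 second stop (leaning 0.36 to +x); hard end at 0.74. A sprung detent pulls it into each of the three; to get out of one takes about 5 to 8 N at the paddle (most at 0.09 and 0.45 rad); beyond 0.18 rad it is drawn on to first, beyond 0.54 rad to second. It stays where it has snapped in.
- paddle (a point): centre of the black paddle at the top of the gear lever, 115 mm from the swing axis (about 128 mm above the worktop in neutral and second, 135 mm upright). The paddle is 44 mm wide (along the unit's y), 40 mm tall (along the lever) and 16 mm thick (along the push); it moves about 81 mm in all. It is made of two halves, each 8 mm thick: the one on the unit's -x side has the face to push; pressing both halves at once counts as pinching. Below it a thin round stem.
- button_station: grey box fixed to the worktop, 116 x 64 x 48.5 mm, with two grey buttons 56 mm apart on its aluminium top. Origin: centre of its underside; the start button stands at its x = -28 mm, the stop button at x = +28 mm. Any yaw.
- start_button (a joint): travel of the start button in m, 0 up, 0.006 fully down; springs back; about 1 N to begin, 4 N fully down.
- start_top (a point): centre of the top of the start button: a flat plain disc of 32 mm diameter in a low dark collar, its top 60.5 mm above the worktop.
- stop_button (a joint): travel of the stop button in m, 0 up, 0.006 fully down; springs back.
- stop_top (a point): top centre of the stop button: a mushroom head of 36 mm diameter on a thinner neck, its top 75.5 mm above the worktop. Not to be pressed.
- pliers: loose red-handled pliers lying flat, about 184 x 63 x 13 mm, origin under its middle
- marker: loose marker pen lying flat, 135 mm long, 17 mm thick, origin under its middle
- glue: loose dropper bottle standing upright, 34 mm diameter, 102 mm tall, origin under its middle
- tin: loose white round tin, 70 mm diameter, 23 mm tall, origin under its middle
- block: loose black connector block lying flat, 102 x 48 x 16 mm, origin under its middle
- mug: loose mug standing upright, 81 mm diameter, 101 mm tall, origin under its middle

How it is judged (in metres and radians):
On the way, in this order (a step that is already met when the one before it is completed fails the run):
1. the gear lever rests in the second stop (value of joint gear_lever above 0.66 rad and value of joint start_button below 0.002 m), for 0.2 s.
2. the start button is pressed down with second gear in (value of joint start_button above 0.0045 m and value of joint gear_lever above 0.66 rad), for 0.05 s.
At the end, for the whole second after the job is handed in: the gear lever rests in its second stop (over 0.66 rad), the start button has been pressed at least 4.5 mm after that and is up again (under 1.5 mm), the stop button is up (value of joint gear_lever above 0.66 rad and value of joint each of start_button, stop_button below 0.0015 m); the robot touches nothing.
It fails at once if the start button is pressed before second gear is in (value of joint start_button above 0.003 m and value of joint gear_lever below 0.6 rad).
It fails at once if the stop button is pressed (value of joint stop_button above 0.003 m).
It fails at once if the lever's paddle is pinched (both halves pressed at once) (contact force between the fingers and gear_lever_c0 above 1.5 N and contact force between the fingers and gear_lever_c1 above 1.5 N).
It fails at once if one of the loose things is moved or lifted by over 20 mm (distance of any of pliers, marker, glue, tin, block, mug from where it was at the start of the episode above 0.02 m).
It also fails if it takes over 42 s, if anything falls off the work surface, if the arm or the gripper's body presses on something with over 40 N, if the wrist force passes 120 N, or if a joint passes its speed limit or range.

## Working session

There is one attempt and no reset: what is moved stays moved. The work goes in short steps, Python scripts to look and compute and a tool call to move; the robot and the scene stay as the last step left them, time stands still between calls to the robot, and variables do not carry over. Pictures are saved under pics/ and viewed, at most 10 in all, crops included, and the job is handed in when it is done.

Besides the shell and the picture viewer there is one more tool, called after "Call:" as name(argument=value, ...) on one line, values as JSON. arm_command: Moves the arm, as the interface text tells. Its arguments: {"type":"object","properties":{"motion":{"type":"array"}},"required":["motion"]}

```bash
mkdir -p pics; cat > h.py <<'E'
import numpy as np, cv2
from station import *
def ray(cam,px,z,m=None):
    m=m or camera_model(cam); R=np.array(m["R"]);t=np.array(m["t"])
    d=R.T@np.array([(px[1]-m["cx"])/m["fx"],(px[0]-m["cy"])/m["fy"],1]); c=-R.T@t
    return c+d*(z-c[2])/d[2]
def proj(cam,X):
    m=camera_model(cam); p=np.array(m["R"])@np.array(X)+np.array(m["t"])
    return m["fy"]*p[1]/p[2]+m["cy"], m["fx"]*p[0]/p[2]+m["cx"]
E
python3 - <<'E'
from h import *
a=capture("top");b=capture("side")
cv2.imwrite("pics/top.png",a[:,:,::-1]);cv2.imwrite("pics/side.png",b[:,:,::-1])
for n,z in [("gear_unit",.05),("paddle",.128),("button_station",.04),("start_top",.0605),("stop_top",.0755),("glue",.05),("mug",.05),("tin",.02),("block",.01),("pliers",.01),("marker",.01)]:
    for c in("top","side"):
        r=find_in(n,c)[:2]
        print(n,c,[(np.round(q["location"]),round(q["p"],2),ray(c,q["location"],z).round(3)) for q in r])
s=sense();print(s["time_s"],s["tcp_pos"],np.round(s["ee_rot"],3))
for c in("top","side"):
    m=camera_model(c);print(c,-np.array(m["R"]).T@np.array(m["t"]))
E
```

```text
gear_unit top [(array([252., 176.]), 0.94, array([0.466, 0.097, 0.05 ]))]
gear_unit side [(array([325., 317.]), 0.8, array([0.465, 0.111, 0.05 ]))]
paddle top [(array([264., 166.]), 0.52, array([0.431, 0.107, 0.128]))]
paddle side [(array([291., 338.]), 0.61, array([0.431, 0.113, 0.128]))]
button_station top []
button_station side [(array([216., 331.]), 0.9, array([ 0.419, -0.367,  0.04 ])), (array([203., 348.]), 0.44, array([ 0.363, -0.468,  0.04 ]))]
start_top top [(array([269., 361.]), 0.34, array([ 0.408, -0.385,  0.06 ]))]
start_top side [(array([214., 320.]), 0.43, array([ 0.452, -0.342,  0.06 ]))]
stop_top top [(array([272., 362.]), 0.71, array([ 0.4  , -0.385,  0.075]))]
stop_top side [(array([290., 339.]), 0.2, array([0.422, 0.037, 0.075]))]
glue top [(array([192., 321.]), 0.46, array([ 0.619, -0.29 ,  0.05 ]))]
glue side [(array([222., 260.]), 0.53, array([ 0.617, -0.299,  0.05 ]))]
mug top [(array([197., 397.]), 0.79, array([ 0.599, -0.494,  0.05 ])), (array([261., 169.]), 0.62, array([0.443, 0.114, 0.05 ]))]
mug side [(array([215., 256.]), 0.37, array([ 0.635, -0.345,  0.
[... 152 characters left out ...]
rray([214., 254.]), 0.44, array([ 0.649, -0.416,  0.02 ]))]
block top [(array([274., 407.]), 0.78, array([ 0.394, -0.517,  0.01 ]))]
block side [(array([202., 345.]), 0.61, array([ 0.366, -0.537,  0.01 ]))]
pliers top [(array([287., 250.]), 0.93, array([ 0.371, -0.093,  0.01 ]))]
pliers side [(array([284., 357.]), 0.71, array([ 0.37 , -0.081,  0.01 ]))]
marker top []
marker side [(array([290., 211.]), 0.92, array([ 0.698, -0.039,  0.01 ])), (array([216., 331.]), 0.18, array([ 0.416, -0.431,  0.01 ]))]
1.2 [0.27170644 0.5628235  0.23053213] [[ 0.901 -0.435 -0.   ]
 [-0.435 -0.901 -0.   ]
 [-0.     0.    -1.   ]]
top [ 0.33703778 -0.18137759  1.4731112 ]
side [0.48393408 0.69135301 0.54922722]
```

View pics/top.png

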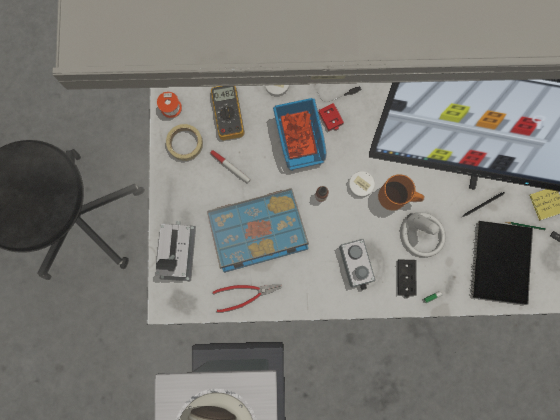

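View pics/side.png

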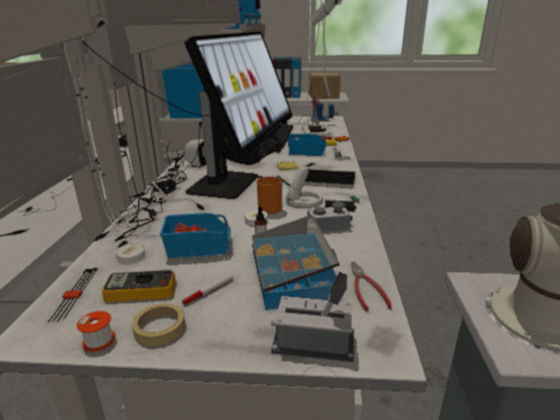

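The top view shows the gear unit at about (252,175), with the paddle on the near side at (264,166). The station is at about (262,357), with buttons at (251,355) and (268,362). The side view shows the lever leaning towards the robot. I'll zoom in on both.

```bash
python3 - <<'E'
from h import *
a=cv2.imread("pics/top.png");b=cv2.imread("pics/side.png")
f=lambda i,r,c,h,w:cv2.resize(i[r:r+h,c:c+w],(400,300),interpolation=cv2.INTER_CUBIC)
cv2.imwrite("pics/z.png",np.vstack([np.hstack([f(a,215,135,75,100),f(a,225,315,75,100)]),np.hstack([f(b,260,260,105,140),f(b,180,290,60,80)])]))
E
```

```text
(no output)
```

View pics/z.png

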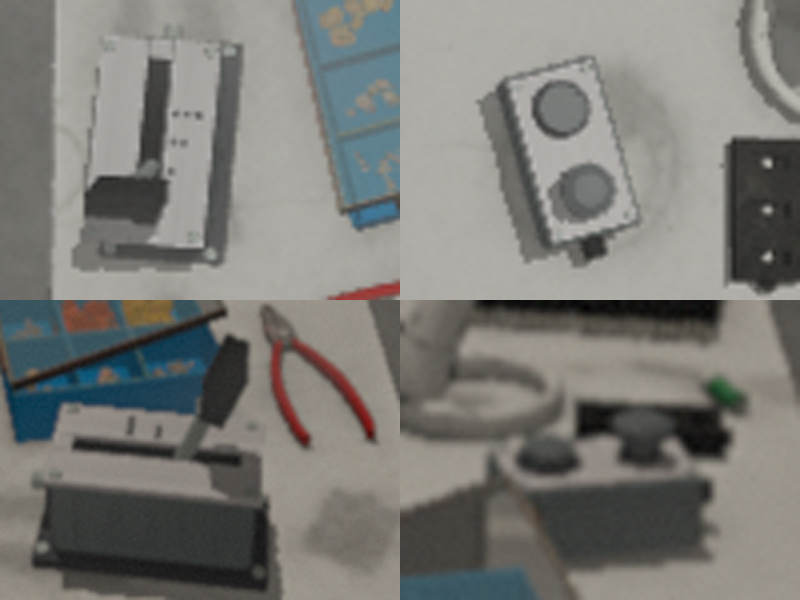

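The zooms show that the far button, at top-view pixel (252,355.8), is the flat start button and the near one, at (272,361), is the mushroom. The gate plate's right-hand edge runs from (225.5,190) to (276.3,186.8).

```bash
python3 - <<'E'
from h import *
P=lambda x,y,r0,c0,z: ray("top",(r0+y/4-.4,c0+x/4-.4),z)
g=lambda x,y,z=.07:P(x,y,215,135,z)
TL,TR,BR=g(107,38),g(220,42),g(207,245)
print("plate",TL,TR,BR,np.linalg.norm(TR-TL),np.linalg.norm(TR-BR))
print("edge yaw",np.degrees(np.arctan2(*(TR-BR)[[1,0]])), "slot yaw",np.degrees(np.arctan2(*(g(158,60)-g(152,160))[[1,0]])))
u=(TR-BR)/np.linalg.norm(TR-BR); u=u[:2]; v=np.array([-u[1],u[0]])
c=(TR+BR)[:2]/2+v*.035; print("centre",c,"paddle neutral",c-u*.0405,"second",c+u*.0405)
print("paddle top corners z~.143", g(85,220,.14),g(158,222,.14),g(92,177,.14),g(167,180,.14))
s=P(563-400,108,225,315,.0605);t=P(585-400,188,225,315,.0755);print("start",s,"stop",t,np.linalg.norm((s-t)[:2]))
E
```

```text
plate [0.53941527 0.13091717 0.07      ] [0.53482394 0.05737931 0.07      ] [0.40318842 0.06591545 0.07      ] 0.073681047631026 0.13191199437889242
edge yaw -3.71025205239607 slot yaw -3.2472276005791185
centre [0.47127106 0.09657403] paddle neutral [0.43085595 0.09919482] second [0.51168618 0.09395324]
paddle top corners z~.143 [0.41717568 0.12807789 0.14      ] [0.41473257 0.08350132 0.14      ] [0.4433921  0.12399268 0.14      ] [0.4402993  0.07805912 0.14      ]
start [ 0.4546662  -0.37357719  0.0605    ] stop [ 0.40148842 -0.38333684  0.0755    ] 0.05406594845842146
```

Call:
arm_command(motion=[[0,0,0,0,0,0,-0.129],[0,0,0,0,0,0,-0.129],[0,0,0,0,0,0,-0.129],[0,14,45,0,0,0,0],[0,14,45,0,0,0,0],[0,14,45,0,0,0,0],[0,14,45,0,0,0,0],[0,14,45,0,0,0,0]])

```text
time_s: 2.0
tcp_pos: [0.3276, 0.332, 0.2308]
ee_rot: [[0.998, -0.062, 0.0], [-0.062, -0.998, 0.0], [0.0, -0.0, -1.0]]
wrist_force: [0.4, 0.1, 0.2]
gripper_width: 0.355
gripper_force: 0.0
```

Call:
arm_command(motion=[[0,14,45,0,0,0,0],[0,14,45,0,0,0,0],[0,14,45,0,0,0,0],[0,0,0,0,0,0,0],[0,0,0,0,0,0,0]])

```text
time_s: 2.5
tcp_pos: [0.3613, 0.1958, 0.231]
ee_rot: [[0.998, -0.065, 0.001], [-0.065, -0.998, 0.001], [0.001, -0.001, -1.0]]
wrist_force: [0.3, 0.5, 0.1]
gripper_width: 0.011
gripper_force: 0.0
```

```bash
python3 - <<'E'
from h import *
s=sense();print(s["time_s"],s["tcp_pos"],np.round(s["ee_rot"],3),s["wrist_force"],s["gripper_width"])
m=camera_model("wrist");a=capture("wrist");cv2.imwrite("pics/w1.png",a[:,:,::-1])
print(find_in("paddle","wrist"))
for X in [(.431,.100,.128),(.535,.057,.07),(.403,.066,.07)]: print(proj("wrist",X))
E
```

```text
2.5 [0.36125578 0.19578226 0.23100978] [[ 0.998 -0.065  0.001]
 [-0.065 -0.998  0.001]
 [ 0.001 -0.001 -1.   ]] [0.33622149 0.52896022 0.08490232] 0.011136096549916735
[]
(np.float64(107.97015505092887), np.float64(418.47223908217063))
(np.float64(-41.45245032488171), np.float64(453.67323256273824))
(np.float64(141.40913738776393), np.float64(432.8118972239497))
```

View pics/w1.png

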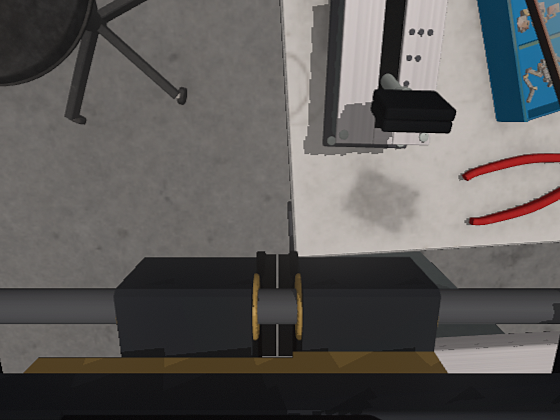

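The paddle shows at (110,413), within 5 px (about 3 mm) of the prediction, so I'll move behind it at pushing height.

Call:
arm_command(motion=[[0,12,44,0,0,0,0],[0,12,44,0,0,0,0],[0,0,0,34,0,0,0],[0,0,0,34,0,0,0],[0,0,0,33,0,0,0],[0,0,0,0,0,0,0],[0,0,0,0,0,0,0]])

```text
time_s: 3.3
tcp_pos: [0.3799, 0.1082, 0.1299]
ee_rot: [[0.998, -0.06, -0.0], [-0.06, -0.998, -0.001], [-0.0, 0.001, -1.0]]
wrist_force: [-0.5, -0.1, 0.6]
gripper_width: 0.008
gripper_force: 0.0
```

```bash
python3 - <<'E'
from h import *
a=capture("wrist");b=capture("side")
cv2.imwrite("pics/w2.png",np.hstack([cv2.resize(a,(400,300)),cv2.resize(b[220:370,230:430],(400,300))])[:,:,::-1])
E
```

```text
(no output)
```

View pics/w2.png

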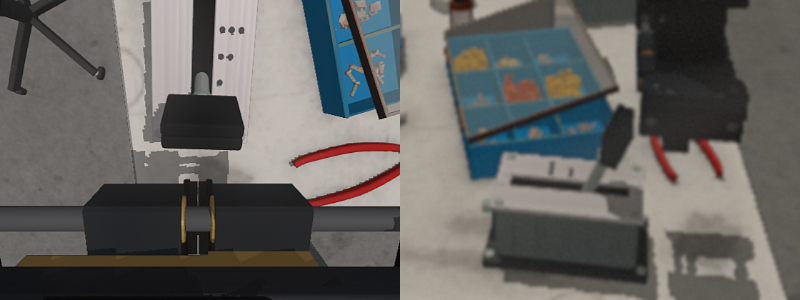

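The fingers are centred behind the paddle and clear of it, so I'll push.

Call:
arm_command(motion=[[0,15,0,0,0,0,0],[0,12,0,0,0,0,0],[0,12,0,0,0,0,0],[0,12,0,0,0,0,0],[0,12,0,0,0,0,0],[0,12,0,0,0,0,0],[0,10,0,0,0,0,0],[0,0,0,0,0,0,0]])

```text
time_s: 4.2
tcp_pos: [0.4648, 0.1017, 0.1295]
ee_rot: [[0.998, -0.064, -0.001], [-0.064, -0.998, -0.001], [-0.001, 0.001, -1.0]]
wrist_force: [-4.3, -0.1, 3.4]
gripper_width: 0.002
gripper_force: 1.9
```

Call:
arm_command(motion=[[0,8,0,0,0,0,0],[0,8,0,0,0,0,0],[0,7,0,0,0,0,0],[0,5,0,0,0,0,0],[0,0,0,0,0,0,0],[0,0,0,0,0,0,0]])

```text
time_s: 4.8
tcp_pos: [0.4917, 0.1002, 0.1293]
ee_rot: [[0.998, -0.063, -0.001], [-0.063, -0.998, 0.0], [-0.001, 0.0, -1.0]]
wrist_force: [-4.2, 1.2, 1.1]
gripper_width: 0.007
gripper_force: 1.9
```

```bash
python3 - <<'E'
from h import *
a=capture("wrist");b=capture("side")
cv2.imwrite("pics/w3.png",np.hstack([cv2.resize(a,(400,300)),cv2.resize(b[220:370,230:430],(400,300))])[:,:,::-1])
E
```

```text
(no output)
```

View pics/w3.png

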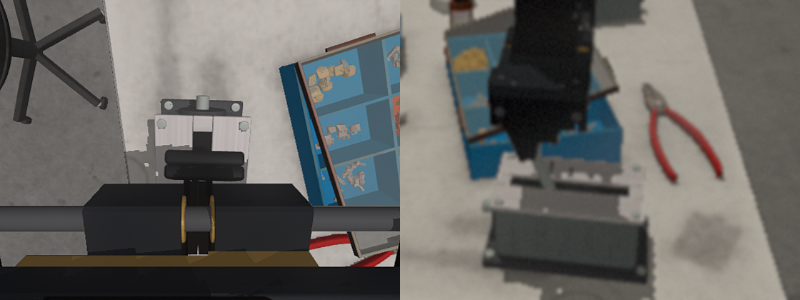

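The lever is leaning forward and close to second. I'll push a few millimetres more and watch the force.

Call:
arm_command(motion=[[0,3,0,0,0,0,0],[0,3,0,0,0,0,0],[0,0,0,0,0,0,0]])

```text
time_s: 5.2
tcp_pos: [0.4927, 0.0998, 0.1289]
ee_rot: [[0.998, -0.064, -0.012], [-0.064, -0.998, -0.001], [-0.012, 0.001, -1.0]]
wrist_force: [-18.0, 8.9, 11.0]
gripper_width: 0.003
gripper_force: 11.0
```

Hard end reached. I'll back off, rise and look.

Call:
arm_command(motion=[[0,-20,0,0,0,0,0],[0,-40,0,0,0,0,0],[0,0,0,-45,0,0,0],[0,0,0,-45,0,0,0],[0,0,0,0,0,0,0],[0,0,0,0,0,0,0]])

```text
time_s: 5.8
tcp_pos: [0.4393, 0.1039, 0.221]
ee_rot: [[0.998, -0.063, 0.004], [-0.063, -0.998, 0.002], [0.004, -0.003, -1.0]]
wrist_force: [-0.3, 0.6, -1.0]
gripper_width: 0.005
gripper_force: 0.0
```

```bash
python3 - <<'E'
from h import *
s=sense();print(s["tcp_pos"],s["wrist_force"])
a=capture("wrist");b=capture("side")
cv2.imwrite("pics/w4.png",np.hstack([cv2.resize(a,(400,300)),cv2.resize(b[220:370,230:430],(400,300))])[:,:,::-1])
print(find_in("paddle","wrist"),proj("wrist",(.512,.097,.128)))
E
```

```text
[0.4392814  0.10390332 0.22095493] [-0.28123619  0.64151233 -0.99681344]
[{'location': [111.3, 279.8], 'p': 0.83}] (np.float64(109.78360403754648), np.float64(280.3511619052865))
```

View pics/w4.png

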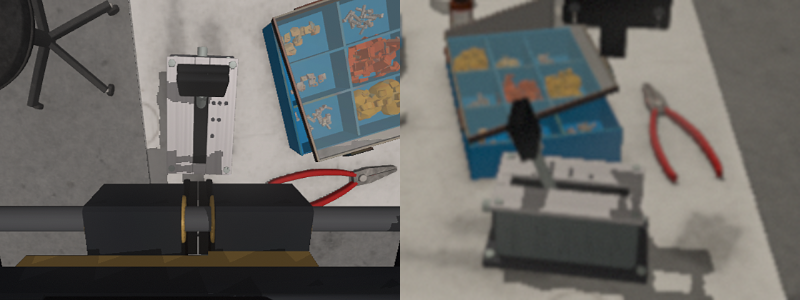

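Second gear is in: the paddle is at (111,280), with (110,280) predicted. Next I'll go over to the station.

Call:
arm_command(motion=[[0,-3,45,0,0,0,0],[0,-3,45,0,0,0,0],[0,-3,45,0,0,0,0],[0,-3,45,0,0,0,0],[0,-3,45,0,0,0,0],[0,-3,45,0,0,0,0],[0,-3,45,0,0,0,0],[0,-3,45,0,0,0,0]])

```text
time_s: 6.75
tcp_pos: [0.3908, -0.2562, 0.2184]
ee_rot: [[0.998, -0.063, -0.002], [-0.063, -0.998, 0.0], [-0.002, -0.0, -1.0]]
wrist_force: [0.6, 1.3, 0.2]
gripper_width: 0.004
gripper_force: 0.0
```

Call:
arm_command(motion=[[0,-3,45,0,0,0,0],[0,-3,45,0,0,0,0],[0,0,27,0,0,0,0],[0,0,0,0,0,0,0],[0,0,0,0,0,0,0]])

```text
time_s: 7.25
tcp_pos: [0.3776, -0.3709, 0.2178]
ee_rot: [[0.998, -0.064, -0.003], [-0.064, -0.998, 0.002], [-0.003, -0.002, -1.0]]
wrist_force: [-0.2, 0.8, 0.5]
gripper_width: 0.003
gripper_force: 0.0
```

```bash
python3 - <<'E'
from h import *
s=sense();print(s["time_s"],s["tcp_pos"],np.round(s["ee_rot"],3).tolist())
a=capture("wrist");cv2.imwrite("pics/w5.png",a[:,:,::-1])
for n,z in(("start_top",.0605),("stop_top",.0755)):
    print(n,[(q["location"],q["p"],ray("wrist",q["location"],z)) for q in find_in(n,"wrist")])
print(proj("wrist",(.4547,-.3736,.0605)),proj("wrist",(.4015,-.3833,.0755)))
g=cv2.medianBlur(cv2.cvtColor(a,cv2.COLOR_RGB2GRAY),3)
c=cv2.HoughCircles(g,cv2.HOUGH_GRADIENT,1,30,param1=80,param2=22,minRadius=18,maxRadius=60)
if c is not None:
    for x,y,r in c[0][:8]: print(y,x,r,ray("wrist",(y,x),.0605),ray("wrist",(y,x),.0755))
E
```

```text
7.25 [ 0.37757897 -0.37085573  0.21781641] [[0.998, -0.064, -0.003], [-0.064, -0.998, 0.002], [-0.003, -0.002, -1.0]]
start_top [([108.7, 275.0], 0.7, array([ 0.45382029, -0.37212534,  0.0605    ]))]
stop_top [([177.7, 294.0], 0.56, array([ 0.39978512, -0.3839549 ,  0.0755    ]))]
(np.float64(107.8559817184094), np.float64(276.96084366982893)) (np.float64(175.63740862036778), np.float64(293.08039878698213))
48.5 491.5 49.4 [ 0.48852455 -0.54189616  0.0605    ] [ 0.48670843 -0.53380812  0.0755    ]
71.5 49.5 52.7 [ 0.49305399 -0.19699584  0.0605    ] [ 0.49102057 -0.2054542   0.0755    ]
173.5 296.5 21.5 [ 0.40065714 -0.38676946  0.0605    ] [ 0.40305641 -0.38612354  0.0755    ]
106.5 275.5 23.9 [ 0.45581759 -0.37249203  0.0605    ] [ 0.45557057 -0.37253106  0.0755    ]
71.5 82.5 22.7 [ 0.49146125 -0.2228639   0.0605    ] [ 0.48950424 -0.23008126  0.0755    ]
```

View pics/w5.png

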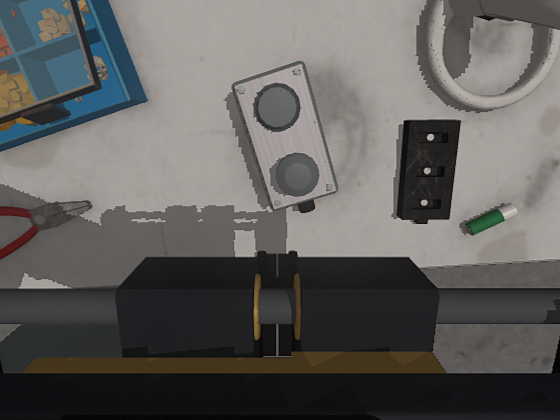

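Start is the flat disc at (107,276), i.e. (0.455,-0.3725), which all the measurements agree on. The mushroom is at (175,295). I'll move above start and then descend.

Call:
arm_command(motion=[[0,40,-2,0,0,0,0],[0,39,-2,0,0,0,0],[0,0,0,0,0,0,0],[0,0,0,40,0,0,0],[0,0,0,40,0,0,0],[0,0,0,40,0,0,0],[0,0,0,20,0,0,0],[0,0,0,0,0,0,0]])

```text
time_s: 8.2
tcp_pos: [0.455, -0.3695, 0.0764]
ee_rot: [[0.998, -0.062, -0.007], [-0.062, -0.998, 0.004], [-0.007, -0.003, -1.0]]
wrist_force: [0.1, -0.4, 0.4]
gripper_width: 0.007
gripper_force: 0.0
```

Call:
arm_command(motion=[[0,1,3,3,0,0,0],[0,0,0,4,0,0,0],[0,0,0,4,0,0,0],[0,0,0,2.5,0,0,0],[0,0,0,0,0,0,0]])

```text
time_s: 8.7
tcp_pos: [0.4589, -0.375, 0.0667]
ee_rot: [[0.998, -0.062, 0.002], [-0.062, -0.998, -0.001], [0.002, 0.001, -1.0]]
wrist_force: [1.0, 0.4, 2.5]
gripper_width: 0.004
gripper_force: 1.0
```

Call:
arm_command(motion=[[0,0,0,2,0,0,0],[0,0,0,2,0,0,0],[0,0,0,0,0,0,0]])

```text
time_s: 9.0
tcp_pos: [0.4589, -0.375, 0.063]
ee_rot: [[0.998, -0.062, 0.001], [-0.062, -0.998, -0.001], [0.001, 0.001, -1.0]]
wrist_force: [-0.1, 0.8, 5.0]
gripper_width: 0.006
gripper_force: 2.7
```

One more press to reach the bottom, then up.

Call:
arm_command(motion=[[0,0,0,1.5,0,0,0],[0,0,0,1,0,0,0],[0,0,0,0,0,0,0]])

```text
time_s: 9.3
tcp_pos: [0.4589, -0.3751, 0.0626]
ee_rot: [[0.998, -0.061, 0.001], [-0.061, -0.998, -0.002], [0.002, 0.002, -1.0]]
wrist_force: [-2.1, 4.3, 16.2]
gripper_width: 0.008
gripper_force: 8.2
```

The button is fully down: the force rose sharply at the expected height of 54.6 mm.

Call:
arm_command(motion=[[0,0,0,-15,0,0,0],[0,0,0,-40,0,0,0],[0,0,0,-40,0,0,0],[0,0,0,-40,0,0,0],[0,0,0,0,0,0,0],[0,0,0,0,0,0,0],[0,0,0,0,0,0,0]])

```text
time_s: 10.0
tcp_pos: [0.4572, -0.3742, 0.193]
ee_rot: [[0.998, -0.063, -0.003], [-0.063, -0.998, 0.002], [-0.003, -0.002, -1.0]]
wrist_force: [-0.5, 0.9, -1.1]
gripper_width: 0.005
gripper_force: 0.0
```

```bash
python3 - <<'E'
from h import *
s=sense();print(s["tcp_pos"],s["wrist_force"])
capture("top");print([(q["location"],q["p"],ray("top",q["location"],.128)) for q in find_in("paddle","top")])
print(finish_job())
E
```

```text
[ 0.4572404  -0.37417562  0.1929722 ] [-0.4698248   0.90464176 -1.11067805]
[([231.2, 171.6], 0.76, array([0.5124688 , 0.09237525, 0.128     ]))]
the job is handed in; nothing more can be done
None
```

The lever was pushed into second, start was pressed to the bottom and released, and the job is handed in with the arm clear at about 10 s; no verdict came back, and I took no close-up of the button after release.

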